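# Raise the telescoping bag stand until its button catches

## Robot

A 7-joint arm with a two-finger parallel gripper is mounted at the origin on the work surface. World frame = base frame: x ahead of the robot, y to its left, z up, the work surface at z = 0. Lengths are in m, angles in rad, forces in N, time in s.
With the tool pointing down it reaches from about 0.35 to 0.9 m from the base axis. Payload 8.1 kg.
Tool frame: the origin (TCP) lies at the very end of the fingers, on their centre line; the grasp point (between the pads) lies 19 mm behind it; z points along the fingers, y is the direction in which the jaws open and shut (so a half turn about z gives the same grasp; the last joint's range is limited). The gripper opens to 85 mm and grips with 20 to 120 N. Pads are 22 mm wide; open, the fingers measure 114 mm over their backs; the gripper's body (76 mm by 85 mm) begins 54 mm behind the grasp point. The pads swing forward as they close: fully open they stand 13 mm farther back than shut.
Start: joints at [-1.308, 0.434, 0.025, 1.573, -0.012, 1.134, -0.075], TCP at [0.224, 0.584, 0.231] pointing down, gripper open.
Joint ranges: [-2.62, 2.62], [-0.44, 2.09], [-1.27, 1.32], [0.08, 2.57], [-1.32, 4.46], [0.12, 2], [-2.74, 2.74]. Speed limits (rad/s): [2.22, 2.22, 3.01, 3.01, 3.14, 3.14, 3.14].

## Interface

Orientations are given as a unit quaternion [w, x, y, z].
In Python, from cell import manip gives the robot as it stands. Calls block until the motion is done:
- manip.move_to(position, orientation): joint-space move of the TCP to a pose.
- manip.movel(position, speed=0.15, attitude=None, contact_N=None): straight line of the TCP; attitude=None keeps the orientation; speed is the mean speed in m/s. With contact_N (N) it stops when the force on the tool has changed by that much, and returns True; else False.
- manip.move_j(angles): joint-space move.
- manip.gripper_to(opening): finger opening in m; the grip force is fixed at half the most; returns when the fingers have stopped.
- manip.hold(seconds).
- manip.solve_ik(position, orientation): joint angles nearest the present ones, or None.
- manip.capture(name): name is "scene" or "side" or "wrist"; returns the picture (480x640x3 uint8, red, green, blue); there is no depth.
- manip.get_calibration(name): a dict with "fx", "fy", "cx", "cy" (pixels), "extrinsics" (4x4, takes a point from world to camera coordinates). Camera axes: x right, y down, z forward; pixel columns grow to the right and rows downward; lengths in m; the calibration is good to about 2 mm. A picture is of the moment at which its call begins: read the wrist's pose just before it. get_calibration takes no time and is no camera call; for the wrist camera it gives the pose at the moment of the call.
A pose or a line that the arm cannot do raises manip.IKError and nothing moves.
- manip.hand_in(): hands the job in, once; it reports no verdict.
Readings, each from a call of its own:
- manip.read_t(): time.
- manip.read_q(): joint angles.
- manip.read_dq(): joint speeds.
- manip.read_joint_efforts(): joint torques, N m.
- manip.read_eef_pos(): TCP position.
- manip.read_tool_rot(): TCP orientation.
- manip.read_wrist_force(): force on the tool from outside, world axes, zero at the start.
- manip.read_wrist_torque(): the same for the moment, N m.
- manip.read_grip_width(): finger opening in m.
Only numpy, scipy, OpenCV 4.12 (cv2) and the standard library are available. Lean on these libraries where they do the work, as an engineer would, in place of code of your own. Each camera call takes 0.05 s, during which the arm holds its last target. There are 200 camera calls.

## Task

Raise the crossbar of the telescoping stand by sliding its sleeve straight up until the sprung button inside pops through the next hole; feel for the catch and do not wrench against it. Then press straight down on the raised sleeve firmly, with about 15 N, so that the sprung foot gives a little, to prove that it holds, and let go with the sleeve standing raised on its button. Leave the other things on the shelf where they are.

Things in the scene. Friction and masses are not known exactly. Their poses are not given: they have to be found in the camera images.
- stand: fixed base of the stand: 120 x 120 x 12 mm dark steel plate with a 60 x 60 mm grey foot housing on it, its top 30 mm above the shelf. Origin: centre of the plate's underside, on the post's axis; z up; the button pops out towards +x; the crossbar runs along y. A 26 mm square steel post rises from the housing to 170 mm above the shelf, hidden inside the sleeve
- post (a joint): how far (m) the square post has sunk in the cushioned foot of the base: 0 unloaded, growing (to 0.008) as the post is pressed down, negative (to -0.006) as it is pulled up. The foot is a spring of 5 N per mm both ways: the weight of the caught sleeve sinks it about 1 mm, a firm push of 15 N on top of that about 4 mm. Pulling it up by over 4.5 mm (22 N) or sinking it over 7 mm (35 N) is too rough
- sleeve: loose aluminium outer tube, 0.36 to 0.6 kg with its crossbar: 37 mm square, 4 mm walls, 150 mm long, slides over the post with 1.5 mm play a side, at first fully down on the housing; uncaught it drops back when let go. Origin: centre of its lower end, z up the tube, +x the face with two 14 mm square holes (centres 48 and 132 mm up).
- next_hole (a point): centre of the next hole, the lower one, 48 mm above the sleeve's lower end in its +x face. The button (10 mm square, flat-sided) starts above it, pressed in by the wall with 1.5 N, dragging 2 to 4 N. Its height is not known: the sleeve rises 27 to 63 mm from the start until the hole reaches it and it pops out, then about 4 mm more (vertical play) to a stop as firm as the foot; then it blocks both ways
- crossbar (a point): middle of the crossbar on top of the sleeve, 200 mm above the sleeve's lower end (230 mm above the shelf at the start): 14 mm round bar, 150 mm long along the sleeve's y, 18 mm balls at its ends, on a 12 mm round neck; 37 mm free from its underside to the sleeve's cap. Can be pinched from above across x at the middle, straddling the neck. Axes as the sleeve's
- canister: bystander: clear acrylic canister with a flip-latch lid, 84 mm across, 110 mm tall; origin at the centre of its underside
- lint_screen: bystander: stainless mesh lint screen lying flat, 80 x 100 x 8 mm; origin at the centre of its underside
- stay_box: bystander: pink plastic collar stay box, 57 x 87 x 28 mm; origin at the centre of its underside
- clothespin: bystander: bamboo clothespin lying flat, 80 x 20 x 11 mm; origin at the centre of its underside

How it is judged:
On the way, in this order (a step that is already met when the one before it is completed fails the run):
1. the sleeve has been raised by 20 mm or more (z of sleeve in the frame of stand above 0.05 m), for 0.2 s.
2. the raised sleeve, caught on the button, is pressed down so that the post sinks more than 2.5 mm into its sprung foot (value of joint post above 0.0025 m and z of sleeve in the frame of stand above 0.045 m), for 0.1 s.
At the end, for the whole second after the job is handed in: the sleeve stands still and upright (within 0.06 rad), 20 mm or more above its lowest place and so carried by the button, the post up again (sunk less than 2 mm), nothing touched (angle between sleeve's own z axis and vertical below 0.06 rad and z of sleeve in the frame of stand above 0.05 m and value of joint post below 0.002 m and linear speed of sleeve below 0.01 m/s).
It fails at once if the post is wrenched up by more than 4.5 mm (22 N) (value of joint post below -0.0045 m).
It fails at once if the post is pressed down by more than 7 mm (35 N) (value of joint post above 0.007 m).
It fails at once if a bystander is moved by more than 15 mm (distance of any of canister, lint_screen, stay_box, clothespin from where it was at the start of the episode above 0.015 m).
It also fails if it takes over 43 s, if anything falls off the work surface, if the arm or the gripper's body presses on something with over 40 N, if the wrist force passes 120 N, or if a joint passes its speed limit or range.

## Working session

There is one attempt and no reset: what is moved stays moved. The work goes in short steps, each a Python script; the robot and the scene stay as the last script left them, time stands still between calls to the robot, and variables do not carry over. Pictures are saved under pics/ and viewed, about 8 in all and at most 12, crops included, and the job is handed in when it is done.

```bash
ls; mkdir -p pics; python3 - <<'E'
from cell import manip
import cv2,numpy as np
for n in ("scene","side"):
    im=manip.capture(n); cv2.imwrite(f"pics/{n}0.png",im[:,:,::-1])
    c=manip.get_calibration(n); print(n,c["fx"],c["fy"],c["cx"],c["cy"]); print(np.round(c["extrinsics"],4).tolist())
print(manip.read_t(),manip.read_tool_rot(),manip.read_wrist_force())
E
```

```text
pics
scene 573.732712583449 573.732712583449 327.0324170417262 231.9110593268643
[[-0.8422, 0.5391, -0.0138, 0.4545], [0.2839, 0.4214, -0.8613, -0.0033], [-0.4585, -0.7293, -0.5079, 1.2933], [0.0, 0.0, 0.0, 1.0]]
side 504.8198710669031 504.8198710669031 312.19999322284957 240.9662465134712
[[0.952, -0.3055, -0.0176, -0.5087], [-0.1894, -0.5432, -0.8179, 0.238], [0.2404, 0.782, -0.575, 1.0415], [0.0, 0.0, 0.0, 1.0]]
0.1 [-7.58813877e-05  1.81896422e-01  9.83317459e-01 -6.79399843e-04] [-0.2550389   0.19469578 -0.1063577 ]
```

View pics/scene0.png

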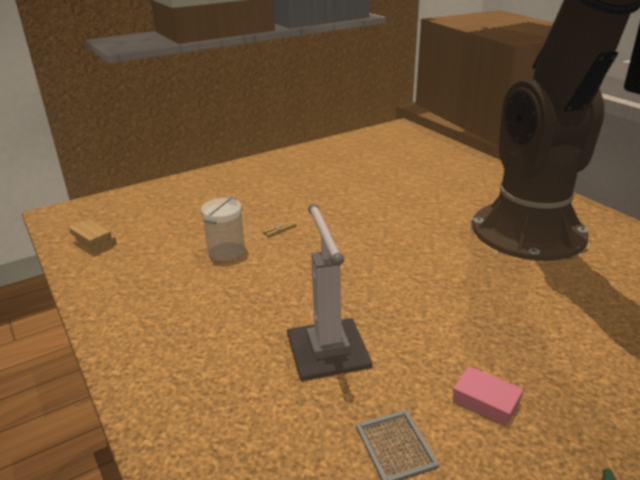

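View pics/side0.png

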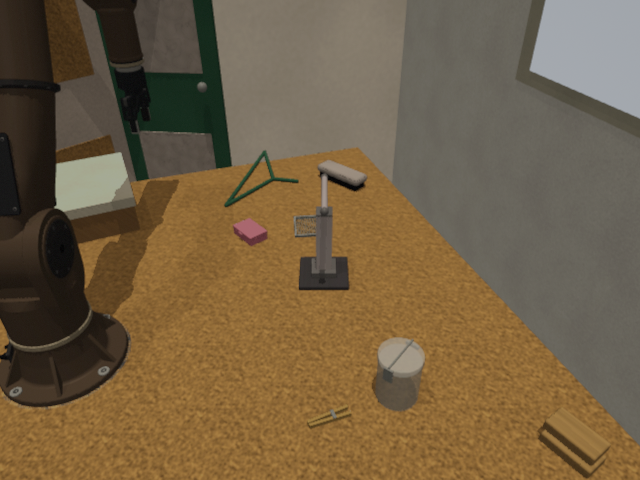

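Scene view: plate corners at about (288,330), (354,322), (370,368), (300,376), with crossbar balls at (313,209) and (338,258). Side view: plate corners at about (300,258), (348,258), (349,288), (299,288), with balls at (324,177) and (324,211).

```bash
cat > h.py <<'E'
from cell import manip
import cv2,numpy as np
def ray(n,p,z,c=None):
    c=c or manip.get_calibration(n); E=np.array(c["extrinsics"]); R,t=E[:3,:3],E[:3,3]
    d=R.T@np.array([(p[0]-c["cx"])/c["fx"],(p[1]-c["cy"])/c["fy"],1]); o=-R.T@t
    return o+d*(z-o[2])/d[2]
E
python3 - <<'E'
from h import *
np.set_printoptions(precision=4,suppress=True)
D={"scene":([(288,330),(354,322),(370,368),(300,376)],[(313.5,210),(337.5,258)]),"side":([(300,258),(348,258),(349,283),(299,283)],[(324.5,177),(324,211)])}
for n,(P,B) in D.items():
    q=np.array([ray(n,p,.012) for p in P]);print(n,q[:,:2].tolist(),q.mean(0))
    b=np.array([ray(n,p,.230) for p in B]);print(b,b.mean(0),np.arctan2(*(b[1]-b[0])[1::-1]),np.linalg.norm(b[1]-b[0]))
E
```

```text
scene [[0.6271916476730638, 0.011862928772683912], [0.5199920495001149, 0.05726394502662324], [0.563797297303987, 0.16417328808389642], [0.6652971276205082, 0.11814555614773692]] [0.5941 0.0879 0.012 ]
[[0.5692 0.0123 0.23  ]
 [0.6143 0.149  0.23  ]] [0.5917 0.0806 0.23  ] 1.2523405190043486 0.1438954055335874
side [[0.5496667206668033, 0.14869547732382182], [0.6647357005268844, 0.10879226766664951], [0.631483094066199, 0.01608393112100892], [0.5190779635653524, 0.05478122984965739]] [0.5912 0.0821 0.012 ]
[[0.617  0.1508 0.23  ]
 [0.5673 0.009  0.23  ]] [0.5922 0.0799 0.23  ] -1.9081902874574612 0.1502980680373901
```

```bash
cat >> h.py <<'E'
from scipy.spatial.transform import Rotation as Ro
def quat(a):
    y=np.array([np.cos(a),np.sin(a),0]);z=np.array([0,0,-1.]);x=np.cross(y,z)
    q=Ro.from_matrix(np.c_[x,y,z]).as_quat();return [q[3],q[0],q[1],q[2]]
E
python3 - <<'E'
from h import *
import json
np.set_printoptions(precision=4,suppress=True)
manip.move_to([.592,.080,.36],quat(-.326))
manip.hold(.3)
c=manip.get_calibration("wrist");im=manip.capture("wrist")
c={k:(np.array(v).tolist()) for k,v in c.items()};json.dump(c,open("w1.json","w"))
cv2.imwrite("pics/w1.png",im[:,:,::-1])
print(manip.read_t(),manip.read_eef_pos(),manip.read_q(),manip.read_wrist_force(),manip.read_grip_width())
E
```

```text
2.725 [0.592  0.0802 0.36  ] [-0.7321  0.3593  0.7402  1.4751 -0.2429  1.4011 -0.3084] [-0.2253 -1.3853  0.3282] 0.08512113874013072
```

View pics/w1.png

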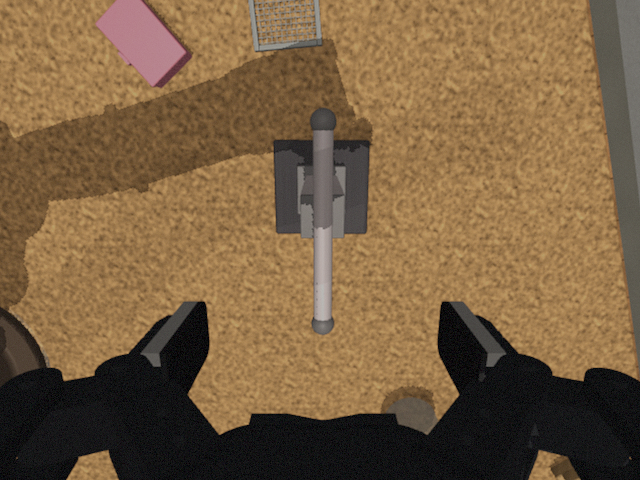

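The wrist view shows the bar centred between the jaws and parallel to the pads, with ball centres at about (322.5,120) and (322,324).

```bash
python3 - <<'E'
from h import *
import json
np.set_printoptions(precision=4,suppress=True)
c=json.load(open("w1.json"))
a,b=[ray("",p,.230,c) for p in ((322.5,120),(322,324))]
m=(a+b)/2; d=b-a; ang=np.arctan2(d[1],d[0])%np.pi-np.pi/2
print(a,b,m,np.linalg.norm(d),ang)
m=(m+np.array([.592,.0803,.23]))/2; ang=(ang-.326)/2
assert abs(ang+.326)<.05 and np.hypot(m[0]-.592,m[1]-.08)<.006
q=quat(ang)
manip.movel([m[0],m[1],.27],speed=.15,attitude=q)
hit=manip.movel([m[0],m[1],.211],speed=.06,contact_N=6)
print(hit,manip.read_eef_pos(),manip.read_wrist_force())
if not hit:
    manip.gripper_to(.03);print(manip.read_wrist_force())
    manip.gripper_to(0.005)
    print(manip.read_grip_width(),manip.read_eef_pos(),manip.read_wrist_force(),manip.read_wrist_torque())
print(manip.read_t())
E
```

```text
[0.6165 0.153  0.23  ] [0.5675 0.0087 0.23  ] [0.592  0.0808 0.23  ] 0.15239880339816222 -0.32782712811537285
False [0.5923 0.0806 0.2114] [-0.3861  0.105  -0.1478]
[ 0.3997  0.7825 -0.174 ]
0.01240833225062302 [0.5918 0.0807 0.2111] [-2.2714  0.7857  4.7823] [ 0.0961  0.5294 -0.0514]
5.4833
```

```bash
python3 - <<'E'
from h import *
np.set_printoptions(precision=4,suppress=True)
p=manip.read_eef_pos()
print(manip.movel([p[0],p[1],p[2]+.020],speed=.04,contact_N=20),manip.read_eef_pos(),manip.read_wrist_force(),manip.read_grip_width())
hit=manip.movel([p[0],p[1],p[2]+.071],speed=.012,contact_N=6)
print(hit,manip.read_eef_pos()-p,manip.read_wrist_force(),manip.read_wrist_torque(),manip.read_grip_width(),manip.read_t())
cv2.imwrite("pics/s1.png",cv2.resize(manip.capture("scene")[180:400,220:440,::-1],None,fx=2.5,fy=2.5))
manip.hold(.1);print(manip.read_eef_pos()-p,manip.read_wrist_force())
E
```

```text
False [0.5919 0.0807 0.2313] [-1.0265  0.3871 -3.4664] 0.01191065271548014
True [-0.0009 -0.      0.041 ] [ 0.7889  0.5287 -5.9937] [-0.0009 -0.2592 -0.0135] 0.012155631323093807 8.2083
[-0.0014  0.0001  0.0403] [ 0.8284 -0.643  -3.6805]
```

View pics/s1.png

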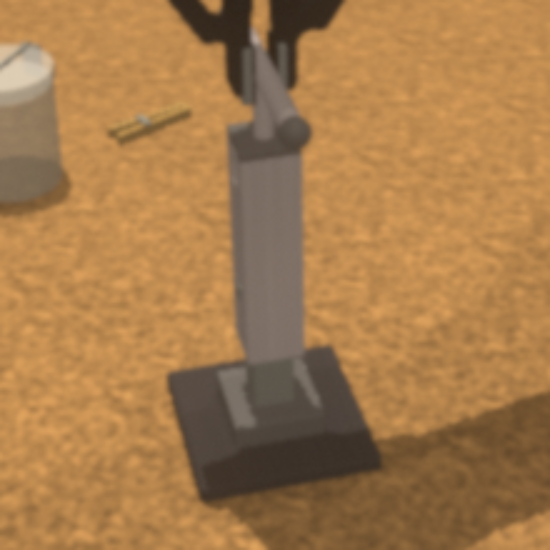

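The sleeve is up about 40 mm with the bar still held. The force change could be the pop or noise, so I'll probe further up in small steps.

```bash
python3 - <<'E'
from h import *
np.set_printoptions(precision=4,suppress=True)
z0=.2111
def f(): return np.mean([(manip.hold(.02),manip.read_wrist_force()[2])[1] for _ in range(6)])
p=manip.read_eef_pos(); zt=p[2]; f0=f(); print(zt-z0,f0)
while zt<z0+.070:
    zt+=.001
    h=manip.movel([p[0],p[1],zt],speed=.012,contact_N=9); F=f()
    print(h,round(manip.read_eef_pos()[2]-z0,4),round(F,2))
    if h or F<-14: break
print(manip.read_grip_width(),manip.read_t())
E
```

```text
0.04036566693104682 -4.336582693543494
False 0.0412 -7.1
False 0.042 -10.49
False 0.043 -14.4
0.01218141172399242 9.5083
```

Firm stop found, with a slope of about 3.5 N/mm that matches the foot. Now pressing down in small steps.

```bash
python3 - <<'E'
from h import *
np.set_printoptions(precision=4,suppress=True)
z0=.2111
def f(): return np.mean([(manip.hold(.02),manip.read_wrist_force()[2])[1] for _ in range(5)])
p=manip.read_eef_pos(); zt=p[2]
while zt>z0+.026:
    zt-=.001
    h=manip.movel([p[0],p[1],zt],speed=.012,contact_N=9); F=f()
    print(h,round(manip.read_eef_pos()[2]-z0,4),round(F,2))
    if h or F>13.5: break
manip.hold(.4);print(f(),manip.read_wrist_force(),manip.read_eef_pos()-[0,0,z0],manip.read_grip_width(),manip.read_t())
E
```

```text
False 0.0422 -11.29
False 0.0413 -7.71
False 0.0403 -3.97
False 0.039 -4.34
False 0.038 -4.42
False 0.037 -4.27
False 0.0361 -2.63
False 0.0353 1.03
False 0.0344 4.94
False 0.0337 7.71
False 0.0331 10.64
False 0.0325 13.34
False 0.0319 16.07
16.160690202078317 [-1.7227  0.6443 15.7191] [0.5913 0.0808 0.0319] 0.011985485382733939 14.3417
```

It presses at 16 N through a clear 4 mm of play with spring on both sides, so it's caught. Unloading and releasing.

```bash
python3 - <<'E'
from h import *
np.set_printoptions(precision=4,suppress=True)
p=manip.read_eef_pos()
manip.movel([p[0],p[1],.2111+.0356],speed=.01); manip.hold(.2); print(manip.read_wrist_force())
manip.gripper_to(.06); print(manip.read_wrist_force())
manip.gripper_to(.085)
p=manip.read_eef_pos()
print(manip.movel([p[0],p[1],.36],speed=.08,contact_N=8)); manip.hold(.5)
for n in("scene","side"):
    im=manip.capture(n); cv2.imwrite(f"pics/{n}2.png",im[:,:,::-1])
a,b=[cv2.imread(f"pics/{n}2.png") for n in("scene","side")]
cv2.imwrite("pics/f.png",np.hstack([cv2.resize(a[180:400,220:420],None,fx=2,fy=2),cv2.resize(b[130:350,230:430],None,fx=2,fy=2)]))
print(manip.read_eef_pos(),manip.read_grip_width(),manip.read_t())
E
```

```text
[-0.2209  0.0018  1.1317]
[ 0.3435  0.2788 -0.0295]
False
[0.5914 0.0808 0.36  ] 0.08468002997167304 18.325
```

View pics/f.png

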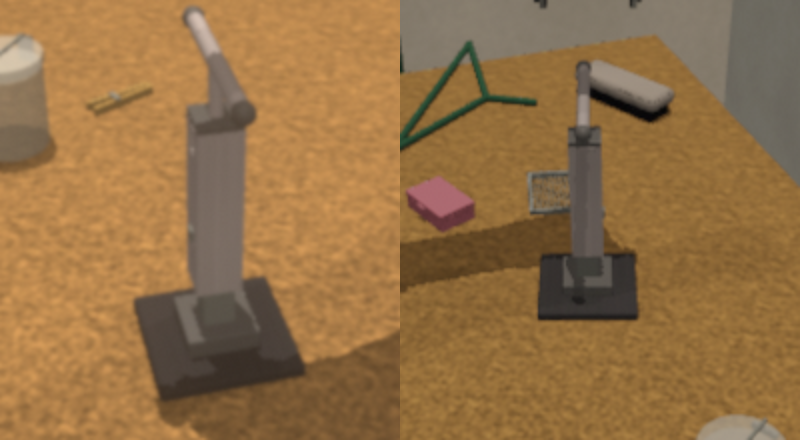

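The sleeve stands raised and upright on its own, with the post visible below it (left crop, about (217,305)). The bystanders in view look unmoved.

```bash
python3 -c "
from cell import manip
manip.hand_in();print(manip.read_t())"
```

```text
the job is handed in; nothing more can be done
the job is handed in; nothing more can be done
```

The sleeve is standing raised on its button by about 36 mm, and I have handed the job in; no verdict was reported.

- **Lift:** I pinched the crossbar at its middle and raised the sleeve gently. The first contact stop, at about 40 mm, was ambiguous, so I stepped on up to 43 mm. The force grew by about 3.5 N per mm there, roughly as the foot should. I stopped at about 10 N beyond the sleeve's weight, an estimated 2 mm pull on the post against the 4.5 mm limit.
- **Press:** Coming back down there were about 4 mm of free play, then a springy stop. I pressed to 16 N and it held for about 0.5 s, sinking the post an estimated 4 mm.
- **Release:** I took the load off, opened the gripper and backed away upward without touching anything, finishing at about 18 s of the 43 s allowed.
- **Last checks:** The final pictures show the sleeve upright and raised. The bystanders look unmoved, judged by eye only: the canister is cut off at the edges of the final crops, and I did not measure any of them. The post's sink is worked out from the forces, since it cannot be read directly.

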